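# Unclip the tool crate and put the file away in its bench pocket

## Robot

A 6-joint arm with a two-finger parallel gripper is mounted at the origin on the work surface. World frame = base frame: x ahead of the robot, y to its left, z up, the work surface at z = 0. Lengths are in m, angles in rad, forces in N, time in s.
With the tool pointing down it reaches from about 0.325 to 0.775 m from the base axis. Payload 5.5 kg.
Tool frame: the origin (TCP) lies between the finger pads; the fingertips stand 8 mm ahead of it and the grasp point (between the pads) lies 11 mm behind it (tcp_to_tips is the distance from the TCP to the fingertips, in m); z points along the fingers, y is the direction in which the jaws open and shut (so a half turn about z gives the same grasp; the last joint's range is limited). The gripper opens to 88 mm and grips with 3 to 60 N. Pads are 20 mm wide; open, the fingers measure 115 mm over their backs; the gripper's body (75 mm by 178 mm) begins 61 mm behind the grasp point.
Start: joints at [-1.203, 0.091, 1.231, -0, 1.82, -0.057], TCP at [0.247, -0.547, 0.231] pointing down, gripper open.
Joint ranges: [-2.87, 2.87], [-0.86, 2.18], [0.17, 2.46], [-1.51, 4.65], [0.06, 2.69], [-2.65, 2.65]. Speed limits (rad/s): [2.57, 2.57, 3.01, 3.14, 3.14, 3.14].

## Interface

Orientations are given as a unit quaternion [w, x, y, z].
In Python, from bench import * gives the robot as it stands. Calls block until the motion is done:
- move_to(position, orientation): joint-space move of the TCP to a pose.
- move_l(position, speed=0.15, orientation=None): straight line of the TCP; orientation=None keeps the orientation; speed is the mean speed in m/s.
- movej(angles): joint-space move.
- gripper_open() and close(): open the fingers fully, or close them until they stop; the grip force is fixed at half the most.
- hold(seconds).
- inverse_kinematics(position, orientation): joint angles nearest the present ones, or None.
- state(): the state.
- get_image(name): name is "scene" or "side" or "wrist"; returns a dict with "frame" (420x560x3 uint8, blue, green, red), "depth" (420x560 float32, m along the optical axis (not along the pixel's ray), 0 where there is no reading), "camera_matrix" (3x3 intrinsics, pixels), "view" (4x4, takes a point from world to camera coordinates). Camera axes: x right, y up, looking along -z (the intrinsics and any distortion apply to the point x, -y, -z); pixel columns grow to the right and rows downward; lengths in m; the calibration is good to about 2 mm. A picture is of the moment at which its call begins.
A pose or a line that the arm cannot do raises IKError and nothing moves.
- job_done(): hands the job in, once; it reports no verdict.
The state is a dict: "time": time; "joint_pos": joint angles; "dq": joint speeds; "joint_torque": joint torques, N m; "ee_pos": TCP position; "ee_rot": TCP orientation; "ft_force": force on the tool from outside, world axes, zero at the start; "moment": the same for the moment, N m; "finger_gap": finger opening in m.
Only numpy, scipy, OpenCV 4.12 (cv2) and the standard library are available. Lean on these libraries where they do the work, as an engineer would, in place of code of your own. Each camera call takes 0.05 s, during which the arm holds its last target.

## Task

Flip the two red-tabbed spring clips outward, off the opposite edges of the blue crate's lid, then lift the lid off and lay it right way up, flat on the bare bench beside the crate. Lift the file out of its cradle (only its middle can be gripped there), lay it down on the bench and let go; then take it again by the back end of its orange handle and slide it tip first into the green pocket until the tip is against its yellow back wall. Leave the lid on the bench, both clips flipped open and the file in the pocket, and do not disturb the jar, the tape measure or the red bin.

Things in the scene. Friction and masses are not known exactly. Their poses are not given: they have to be found in the camera images.
- crate: Blue crate fixed to the bench, 190 long (its x) x 120 mm wide (y), rim flange 210 x 140, rim top at z = 48, floor 8, walls 5 mm thick. Origin: centre of its underside; x axis points the way the file's tip points. Clips at the middles of its long edges: clip_far at +y, clip_near at -y. Once flipped they stick out to 125 mm from its centre line, 10 to 35 mm above the bench.
- lid: Loose grey lid, 210 (its x) x 140 x 7 mm, 0.18 to 0.35 kg, a plug 174 x 104 x 5 mm under it dropping into the crate with 3 mm play. Origin: centre of the plug's underside, at z = 0 when on the bench, 43 mm when on the crate, axes parallel to the crate's; plate top 12 mm above origin. Bench at the left (x 0.40 to 0.65, y 0.26 to 0.52 m) is bare: room for the lid.
- lid_grip (a point): Middle of the black bar handle on the lid: bar 90 mm along the lid's x, 16 mm wide, 14 mm high, its centre 29 mm above the plate's top, with 22 mm of free space under it.
- clip_far (a joint): Clip on the crate's +y edge (far from the robot): 0 rad = closed, hooked over the lid; 1.35 = flipped fully outward. Over-centre spring: below 0.4 rad it snaps shut again, past it it snaps open and stays. About 4 N outward on the tab flips it. Hinge along the crate's x, at crate y = +60, z = 20 mm. The lid cannot be lifted while it is closed.
- clip_near (a joint): The same on the crate's -y edge (towards the robot), hinge at crate y = -60, z = 20 mm, also 0 closed and 1.35 flipped outward.
- clip_far_tab (a point): Middle of the inner (lid side) face of clip_far's red thumb tab: 44 mm along the crate's x, 4 mm thick, 73 mm off the crate's centre line; closed it stands upright from z = 58 to 86 mm (lid plate top at 55; the steel hook below the tab reaches 8 mm inward of this face, its top at z = 61, 50 mm long). Push it away from the lid's centre line.
- clip_near_tab (a point): The same point on clip_near; push it away from the lid's centre line, towards the robot.
- file: Flat hand file 160 mm long along its x, tip at x = +80, handle's back end at x = -80. Origin: middle of its flat underside. Orange handle with black band, x = -80 to +5, 26 wide, 22 high; steel blade to the tip, 22 wide, 9 high. 0.11 to 0.22 kg. Starts under the lid on the crate's floor (8 mm above the bench), its origin and axes in line with the crate's.
- file_mid (a point): Middle grip point on the handle's front part, at file x = -12 mm, 11 mm above its underside. In the crate, black cradle blocks (tops at z = 30 mm) hug both ends of the file with about 2 mm play; only from file x = -43 to +45 mm is there room for fingers, 42 mm on each side.
- file_handle (a point): Grip point on the back end of the handle, at file x = -58 mm (22 mm from the back end), 11 mm above its underside. A grip within 20 mm of it along the handle counts as holding the back end.
- file_tip (a point): The tip of the blade, at file x = +80 mm, 4.5 mm above its underside.
- pocket: Green pocket, yellow back wall, a 16 mm sight slot along its roof, no floor, fixed: the file slides in on the bench. Origin: on the bench at the middle of its mouth; x axis points inwards (roughly the room's -y). Inside 44 wide, 33 high, 112 mm deep; outside 60 wide, 118 long, 38 mm high. With the file home 48 mm of handle stick out. 190 mm of bench before the mouth are bare.
- pocket_back (a point): Inner face of the pocket's yellow back wall, 112 mm in from the mouth, 4.5 mm above the bench; the file's tip must come to it.
- jar: Bystander: amber jar with a red cap, 60 mm across, 75 mm high, standing beyond the work. Origin at the centre of its underside.
- tape: Bystander: yellow tape measure 70 x 35 x 60 mm high. Origin at the centre of its underside.
- bin: Bystander: small red open bin 75 x 95 x 50 mm high. Origin at the centre of its underside.
Mind the look-alikes: they are no part of the job. Several things look just like the pocket: the one meant starts farthest to the robot's left.

How it is judged:
By the outcome, as a careful person would: the job done as asked, in the order asked, and still so for the second after the job is handed in, with the robot touching nothing.
It also fails if it takes over 72 s, if anything falls off the work surface, if the arm or the gripper's body presses on something with over 40 N, if the wrist force passes 120 N, or if a joint passes its speed limit or range.

## Working session

There is one attempt and no reset: what is moved stays moved. The work goes in short steps, each a Python script; the robot and the scene stay as the last script left them, time stands still between calls to the robot, and variables do not carry over. Pictures are saved under pics/ and viewed, and the job is handed in when it is done.

```bash
ls; mkdir -p pics; python3 - <<'E'
from bench import *
import cv2
s=state();print(s)
for n in("scene","side","wrist"):
    i=get_image(n);cv2.imwrite(f"pics/a_{n}.png",i["frame"])
    import numpy as np
    np.savez(f"a_{n}.npz",**i)
    print(n,i["camera_matrix"].tolist(),np.round(np.linalg.inv(i["view"]),3).tolist(),[k for k in i])
E
```

```text
pics
{'time': 0.0, 'joint_pos': array([-1.20271722e+00,  9.18280522e-02,  1.23192739e+00,  1.35542465e-05,
        1.81982810e+00, -5.67151999e-02]), 'dq': array([ 1.15733833e-03,  1.99808136e-03, -7.62697316e-04,  1.19648542e-03,
       -4.48788407e-06,  2.34002491e-04]), 'joint_torque': array([-6.66548585e-04, -4.46464491e+01, -4.06443429e+01,  6.98187738e-02,
        2.95448676e-02, -1.92350626e-04]), 'ee_pos': array([ 0.24716317, -0.54638888,  0.2295019 ]), 'ee_rot': array([-9.84422388e-04,  9.77527559e-01,  2.10805312e-01, -1.47856934e-04]), 'ft_force': array([-1.0295071 , -0.67060725,  0.14502068]), 'moment': array([-0.02116534,  0.00951385, -0.0165809 ]), 'finger_gap': 0.08799689199466366}
scene [[419.06555160794625, 0.0, 280.54405207948986], [0.0, 419.06555160794625, 205.37883898080946], [0.0, 0.0, 1.0]] [[-0.503, -0.68, 0.533, 1.145], [0.864, -0.395, 0.311, 0.173], [-0.001, 0.618, 0.787, 0.887], [0.0, 0.0, 0.0, 1.0]] ['frame', 'depth', 'camera_matrix', 'view']
side [[390.09585456421416, 0.0, 286.5694249148911], [0.0, 390.09585456421416, 211.64483724799467], [0.0, 0.0, 1.0]] [[-0.953, 0.226, -0.2, 0.389], [-0.301, -0.68, 0.668, 0.452], [0.015, 0.698, 0.716, 0.749], [0.0, 0.0, 0.0, 1.0]] ['frame', 'depth', 'camera_matrix', 'view']
wrist [[375.0842831137709, 0.0, 279.50163609337307], [0.0, 375.0842831137709, 214.65787746444158], [0.0, 0.0, 1.0]] [[0.412, 0.869, 0.273, 0.323], [-0.911, 0.393, 0.121, -0.512], [-0.002, -0.299, 0.954, 0.383], [0.0, 0.0, 0.0, 1.0]] ['frame', 'depth', 'camera_matrix', 'view']
```

View pics/a_scene.png

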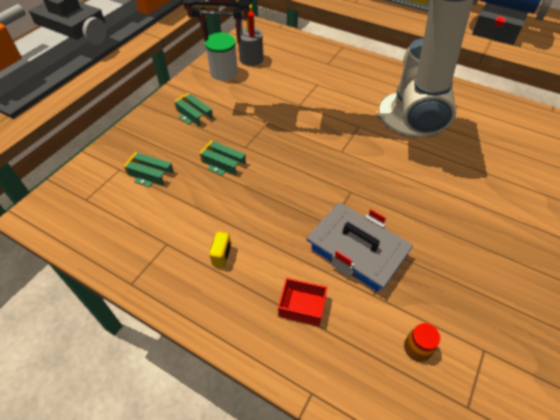

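View pics/a_side.png

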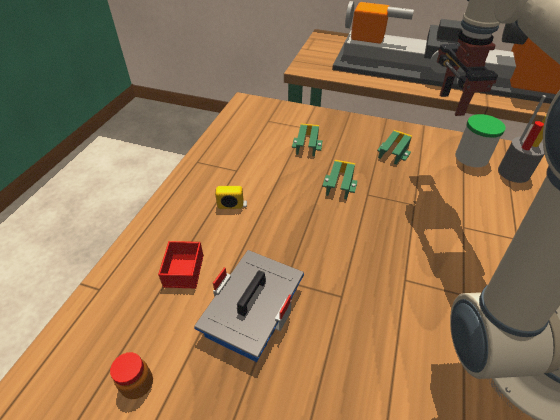

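View pics/a_wrist.png

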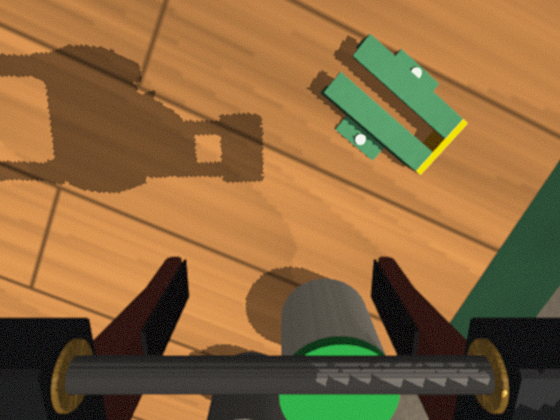

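Three pocket look-alikes: scene pixels (193,107), (223,157) and (149,168). Image right is roughly +y, so (223,157) should be the leftmost; measuring to confirm.

```bash
cat > h.py <<'E'
import numpy as np, cv2
def load(n): return dict(np.load(n))
def pose(im): return np.linalg.inv(im["view"])
def ray(im,px):
    K=im["camera_matrix"];P=pose(im)
    px=np.atleast_2d(px).astype(float)
    d=np.c_[(px[:,0]-K[0,2])/K[0,0],-(px[:,1]-K[1,2])/K[1,1],-np.ones(len(px))]
    return P[:3,3],d@P[:3,:3].T
def plane(im,px,z):
    o,d=ray(im,px); t=(z-o[2])/d[:,2]; return o+d*t[:,None]
def tri(a,pa,b,pb):
    o1,d1=ray(a,pa);o2,d2=ray(b,pb);out=[]
    for u,v in zip(d1,d2):
        t=np.linalg.lstsq(np.c_[u,-v],o2-o1,rcond=None)[0]
        p,q=o1+u*t[0],o2+v*t[1]; out.append(np.r_[(p+q)/2,np.linalg.norm(p-q)])
    return np.array(out)
def dpt(im,px):
    o,d=ray(im,px); px=np.atleast_2d(px).astype(int)
    return o+d*im["depth"][px[:,1],px[:,0]][:,None]
def proj(im,p):
    K=im["camera_matrix"];c=np.c_[np.atleast_2d(p),np.ones(len(np.atleast_2d(p)))]@im["view"].T
    return np.c_[K[0,0]*c[:,0]/-c[:,2]+K[0,2],K[1,1]*-c[:,1]/-c[:,2]+K[1,2]]
def blobs(im,name,amin=20):
    h=cv2.cvtColor(im["frame"],cv2.COLOR_BGR2HSV);H,S,V=cv2.split(h)
    m={"green":(H>50)&(H<95)&(S>110)&(V>40),"yellow":(H>22)&(H<34)&(S>180)&(V>90),
       "red":((H<5)|(H>173))&(S>170)&(V>70),"black":(V<45),"grey":(S<60)&(V>70)&(V<190),
       "orange":(H>5)&(H<18)&(S>200)&(V>150)}[name]
    n,l,st,c=cv2.connectedComponentsWithStats(m.astype(np.uint8))
    return [(l==i,st[i],c[i]) for i in range(1,n) if st[i,4]>=amin]
E
python3 - <<'E'
from h import *
np.set_printoptions(precision=4,suppress=True)
for n in("scene","side"):
    im=load(f"a_{n}.npz")
    for c,z in(("green",.036),("yellow",.03),("red",.07)):
        for m,st,ce in blobs(im,c):
            ys,xs=np.nonzero(m); p=dpt(im,np.c_[xs,ys]); p=p[im["depth"][ys,xs]>0]
            print(n,c,ce.round(1),st[4],plane(im,ce,z)[0,:2],"depth med",np.median(p,0),"zmax",np.percentile(p[:,2],97).round(3))
E
```

```text
scene green [291.9  17.4] 91 [-0.2772 -0.6033] depth med [-0.9046 -0.9443 -0.3408] zmax -0.303
scene green [217.5  37. ] 657 [-0.0101 -0.7753] depth med [ 0.1101 -0.6722  0.1208] zmax 0.125
scene green [160.6  67.3] 228 [ 0.2494 -0.8324] depth med [-0.2893 -1.4385 -0.4785] zmax -0.402
scene green [199.  104.9] 123 [ 0.3473 -0.592 ] depth med [ 0.3493 -0.589   0.0375] zmax 0.041
scene green [188.1 111.7] 231 [ 0.391  -0.6013] depth med [ 0.387  -0.6063  0.0356] zmax 0.041
scene green [222.2 158. ] 654 [ 0.5035 -0.3923] depth med [ 0.507  -0.3969  0.0361] zmax 0.041
scene green [153.8 162.2] 214 [ 0.6136 -0.5487] depth med [ 0.6127 -0.5501  0.0373] zmax 0.041
scene green [144.6 173.1] 388 [ 0.6583 -0.543 ] depth med [ 0.6556 -0.5467  0.0351] zmax 0.04
scene green [ 10.5 183.2] 426 [ 0.8681 -0.8306] depth med [ 0.8173 -1.0153 -0.1233] zmax -0.064
scene green [ 95.4 306.2] 701 [ 1.0106 -0.3708] depth med [ 0.9264 -0.7153 -0.5125] zmax -0.293
scene yellow [218.4 243.6] 299 [ 0.7416 -0.2367] depth med [ 0.7551 -0.2225  0.0595] zmax 0.062
scene red [250.7  23.4] 98 [-0.1043 -0.6846] depth m
[... 411 characters left out ...]
7 336.4] 530 [0.7324 0.2663] depth med [0.7348 0.2659 0.075 ] zmax 0.078
side green [485.6 125.2] 669 [ 0.085  -0.7991] depth med [ 0.121  -0.6488  0.1213] zmax 0.124
side yellow [228.3 189.5] 197 [ 0.765  -0.2484] depth med [ 0.7492 -0.2198  0.0592] zmax 0.062
side red [532.4 134.9] 241 [-0.0356 -0.7301] depth med [ 0.0125 -0.5955  0.1478] zmax 0.181
side red [181.1 264.6] 1702 [0.7445 0.0402] depth med [0.7719 0.0074 0.0208] zmax 0.05
side red [219.3 278.1] 113 [0.6528 0.0466] depth med [0.6501 0.0512 0.0781] zmax 0.087
side red [285.1 305.9] 81 [0.5033 0.0665] depth med [0.5018 0.0715 0.0798] zmax 0.087
side red [126.5 368.5] 820 [0.7275 0.2685] depth med [0.7251 0.2696 0.0747] zmax 0.077
```

```bash
python3 - <<'E'
import cv2,numpy as np
a=cv2.imread('pics/a_scene.png');b=cv2.imread('pics/a_side.png')
c1=cv2.resize(a[195:295,295:425],None,fx=3,fy=3,interpolation=2);c2=cv2.resize(b[245:360,190:310],None,fx=3,fy=3,interpolation=2)
c3=cv2.resize(a[90:190,110:255],None,fx=2.6,fy=2.6,interpolation=2);c4=cv2.resize(b[115:205,285:420],None,fx=2.6,fy=2.6,interpolation=2)
def st(x,y):
    h=max(x.shape[0],y.shape[0]);return np.hstack([np.pad(i,((0,h-i.shape[0]),(0,0),(0,0))) for i in(x,y)])
cv2.imwrite('pics/b1.png',st(c1,c2));cv2.imwrite('pics/b2.png',st(c3,c4));print(st(c1,c2).shape)
E
```

```text
(345, 750, 3)
```

View pics/b1.png

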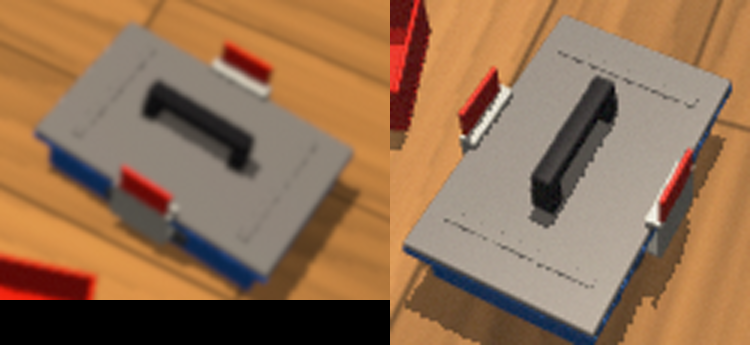

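View pics/b2.png

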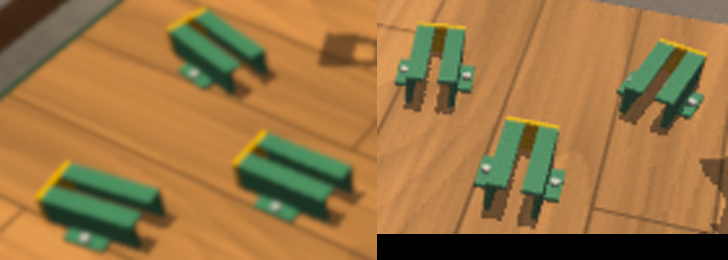

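Scene pixel (223,157) gives y≈-0.39, against -0.55 and -0.60 for the other two, so it is the leftmost and the pocket to use. The crops show its yellow wall at the far (-y) end and its mouth facing +y. The crate's tabs are at about (0.504,0.068) and (0.653,0.047). Next come close wrist views of the pocket and the crate, each from two places.

View pics/p1.png

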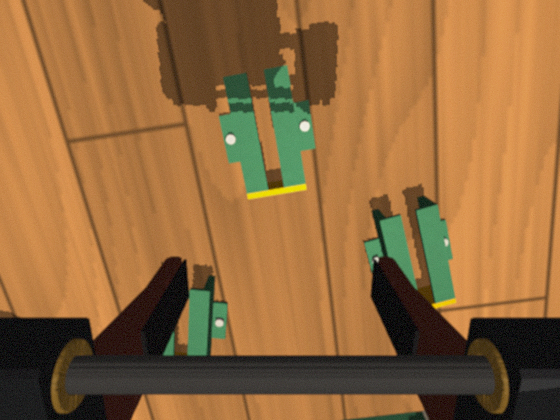

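View pics/c1.png

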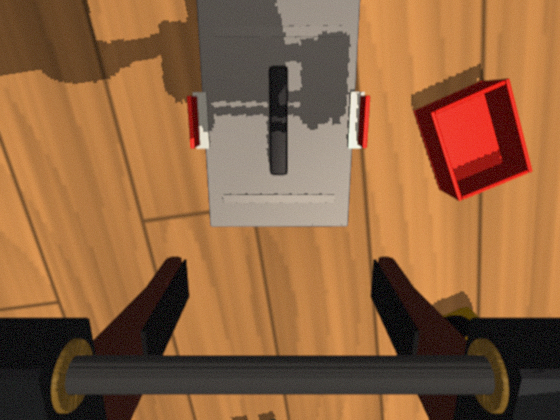

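View pics/c2.png

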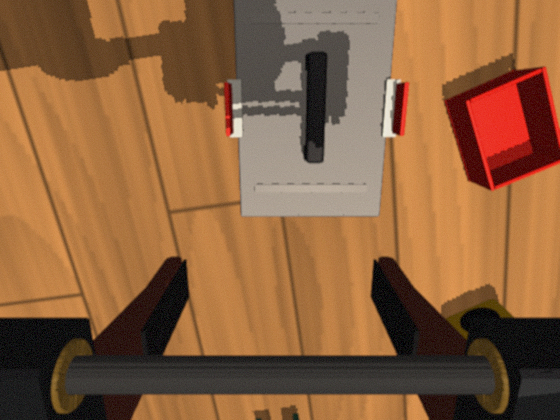

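View pics/p2.png

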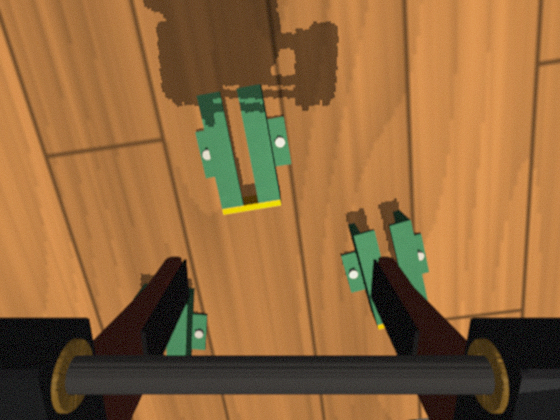

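p1 shows the chosen pocket at (265,130), with its yellow wall at (277,191) and its mouth upward (+y). c1 shows the lid with the black bar at (279,120) and tabs at (193,121) and (365,121). The bin is at (480,140). Now measuring these.

```bash
python3 - <<'E'
from h import *
np.set_printoptions(precision=4,suppress=True)
def pts(im,m):
    ys,xs=np.nonzero(m); ok=im["depth"][ys,xs]>0; return dpt(im,np.c_[xs,ys][ok])
def show(n,cands,roi):
    im=load(n+".npz");r={}
    for c in cands:
        for m,st,ce in blobs(im,c,15):
            if roi[0]<ce[0]<roi[1] and ce[1]<roi[2]:
                p=pts(im,m);print(n,c,ce.round(1),st[4],"med",np.median(p,0),"z97",np.percentile(p[:,2],97).round(4)); r[c,round(ce[0])]=ce
    return im,r
P1,r=show("p1",["yellow","green"],(200,330,215))
P2,r2=show("p2",["yellow","green"],(180,300,220))
C1,r3=show("c1",["red","black"],(180,400,210))
C2,r4=show("c2",["red","black"],(210,420,210))
# pocket roof by depth
for n,roi in(("p1",(210,50,330,205)),("p2",(185,70,305,220))):
    im=load(n+".npz");x0,y0,x1,y1=roi
    m=np.zeros((420,560),bool);m[y0:y1,x0:x1]=1
    g=np.zeros_like(m)
    for k in("green","yellow"):
        for b,_,_ in blobs(im,k,8): g|=b
    p=pts(im,m&g);roof=p[(p[:,2]>.033)&(p[:,2]<.043)]
    print(n,len(p),len(roof),"roof z",np.median(roof[:,2]),cv2.minAreaRect((roof[:,:2]*1000).astype(np.float32)))
# lid plate by depth
for n in("c1","c2"):
    im=load(n+".npz");m=np.zeros((420,560),bool);m[:235,150:440]=1
    p=pts(im,m);l=p[abs(p[:,2]-.055)<.004];
    q=l[(l[:,0]>.45)&(l[:,0]<.71)&(l[:,1]>-.1)]
    print(n,"lid z",np.median(q[:,2]),"min y edge",q[:,1].min(),cv2.minAreaRect((q[:,:2]*1000).astype(np.float32)))
    b=p[(p[:,2]>.085)&(p[:,2]<.1)&(abs(p[:,0]-.578)<.03)];print("bar top",np.median(b,0),cv2.minAreaRect((b[:,:2]*1000).astype(np.float32)))
for n in("scene","side"):
    im=load(f"a_{n}.npz");
    u=proj(im,np.array([[.578,.057,.055]]))[0].astype(int)
    m=np.zeros((420,560),bool);m[u[1]-70:u[1]+70,u[0]-75:u[0]+75]=1
    p=pts(im,m);q=p[abs(p[:,2]-.055)<.003];
    print(n,"lid",np.median(q[:,2]),cv2.minAreaRect((q[:,:2]*1000).astype(np.float32)))
    b=p[(p[:,2]>.088)&(p[:,2]<.096)];print("bar",np.median(b,0),cv2.minAreaRect((b[:,:2]*1000).astype(np.float32)))
E
```

```text
p1 yellow [276.7 191.1] 356 med [ 0.4905 -0.4592  0.0373] z97 0.0387
p1 green [288.2 125.7] 2027 med [ 0.5097 -0.3972  0.0372] z97 0.0388
p1 green [243.8 134.4] 1904 med [ 0.4679 -0.3989  0.0373] z97 0.0389
p2 yellow [251.8 206.6] 343 med [ 0.4901 -0.459   0.0374] z97 0.0388
p2 green [263.  143.6] 2126 med [ 0.5107 -0.399   0.0372] z97 0.0388
p2 green [218.7 150.6] 1754 med [ 0.4684 -0.3985  0.0374] z97 0.0388
c1 red [192.8 120.4] 403 med [0.5057 0.0705 0.0838] z97 0.0866
c1 red [364.4 121.3] 304 med [0.6515 0.0482 0.0849] z97 0.0867
c1 black [276.8 101.2] 1081 med [0.5797 0.0769 0.0902] z97 0.0918
c2 red [228.  108.1] 294 med [0.5052 0.0694 0.0849] z97 0.0867
c2 red [402.6 108.9] 285 med [0.6513 0.0478 0.0849] z97 0.0866
c2 black [315.2  98.8] 1842 med [0.5786 0.0676 0.0901] z97 0.0918
p1 4266 3651 roof z 0.03745664671999355 ((488.21014404296875, -403.8262939453125), (60.183170318603516, 117.02597045898438), 1.6293035745620728)
p2 4203 3581 roof z 0.03744412878310471 ((488.2110900878906, -403.9552001953125), (60.2367057800293, 116.34278106689453), 1.6494431495666504)
c1 lid z 0.0544
[... 395 characters left out ...]
242188, 146.5603790283203), 81.88290405273438)
bar top [0.5783 0.0617 0.0901] ((578.3593139648438, 59.084617614746094), (89.26465606689453, 16.23444366455078), 81.95807647705078)
scene lid 0.05514290050928877 ((662.673095703125, 46.872589111328125), (210.20848083496094, 316.1324768066406), 82.04571533203125)
bar [0.5813 0.06   0.0908] ((583.9957885742188, 59.62015914916992), (146.25726318359375, 82.71865844726562), 18.619552612304688)
side lid 0.05494659792954493 ((577.7255249023438, 59.335975646972656), (210.77903747558594, 155.22030639648438), 82.18533325195312)
bar [0.5765 0.0633 0.0907] ((574.3064575195312, 58.346988677978516), (138.86996459960938, 83.35759735107422), 20.898239135742188)
```

Two wrist views agree, and the side view agrees on the lid:

| Item | Measured | Check |
|---|---|---|
| Lid bar | centre (0.578,0.059), heading 82.0°, top z≈0.091 | expected 0.091 |
| Tab midpoint | (0.578,0.059) | same as bar centre |
| Lid top | z≈0.055 | matches |
| Pocket roof | 60×117 mm at (0.488,-0.404), z≈0.038 | matches |

Next: flip the clips with closed fingers.

```bash
cat >> h.py <<'E'
PSI=np.radians(82.05); C0=np.array([.5782,.0592])
EX=-np.array([np.cos(PSI),np.sin(PSI)]); EY=np.array([np.sin(PSI),-np.cos(PSI)])
def cw(x,y,z): return [*(C0+x*EX+y*EY),z]
PX=np.array([.0285,-.9996]); PSIP=np.arctan2(.9996,-.0285); MOUTH=np.array([.4865,-.3449])
def pw(x,z,y=0): return [*(MOUTH+x*PX+y*np.array([-PX[1],PX[0]])),z]
E
python3 - <<'E'
from bench import *
from h import *
np.set_printoptions(precision=3,suppress=True)
C1=load("c1.npz");C2=load("c2.npz")
print(tri(C1,[[364.4,121.3]],C2,[[402.6,108.9]]))
close()
q=down(PSI);f0=state()["ft_force"]
def ms():
    s=state();print(s["time"].__round__(2),s["ee_pos"],(s["ft_force"]-f0),s["finger_gap"])
move_to(cw(0,38,.14) if 0 else cw(0,.038,.13),q);ms()
move_l(cw(0,.038,.075),.15);ms()
for y in(.06,.075,.09,.1):
    move_l(cw(0,y,.075),.12);ms()
move_l(cw(0,.1,.14),.3);ms()
hold(.1)
im=get_image("wrist");np.savez("d1.npz",**im);cv2.imwrite("pics/d1.png",im["frame"])
im=get_image("side");np.savez("d1s.npz",**im);cv2.imwrite("pics/d1s.png",im["frame"])
E
```

```text
[[0.651 0.049 0.085 0.   ]]
6.15 [0.616 0.054 0.131] [ 0.499 -0.238  0.633] 0.0001850337593815311
6.67 [0.616 0.054 0.077] [-0.265  0.072  1.148] 0.0004163469555021649
7.0 [0.638 0.051 0.076] [0.29  0.324 0.531] 0.0006200852258132842
7.28 [0.652 0.049 0.075] [-1.584  0.569  1.09 ] 0.0004601425808844941
7.55 [0.668 0.047 0.075] [-0.062 -0.193 -0.029] 0.0004350623352520047
7.8 [0.677 0.045 0.075] [0.581 0.579 0.648] 0.0005006625885235626
8.17 [0.678 0.045 0.143] [ 0.668 -0.143 -0.028] 0.0004571093909097592
```

View pics/d1.png

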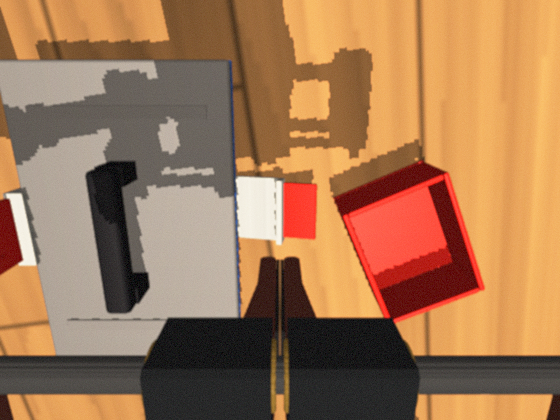

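View pics/d1s.png

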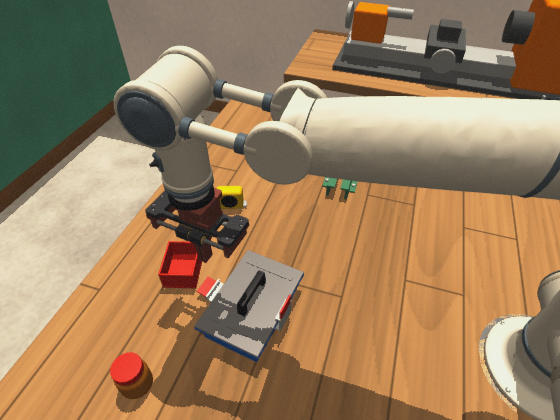

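The far clip lies open: its white arm and red tab are flat outside the crate at (280,210) in d1. The bin is untouched. Now the near clip.

```bash
python3 - <<'E'
from bench import *
from h import *
np.set_printoptions(precision=3,suppress=True)
q=down(PSI);f0=state()["ft_force"]
def ms():
    s=state();print(s["time"].__round__(2),s["ee_pos"],(s["ft_force"]-f0),s["finger_gap"])
move_to(cw(0,-.038,.14),q)
move_l(cw(0,-.038,.075),.2);ms()
for y in(-.06,-.08,-.1):
    move_l(cw(0,y,.075),.12);ms()
move_l(cw(0,-.1,.14),.3)
gripper_open();ms()
move_to(cw(0,0,.14),q);ms();hold(.1)
for n in("wrist","side"):
    im=get_image(n);np.savez(f"e1{n}.npz",**im);cv2.imwrite(f"pics/e1{n}.png",im["frame"])
E
```

```text
9.45 [0.541 0.064 0.075] [-0.042  0.104 -0.977] 0.0004910936398580098
9.78 [0.52  0.068 0.077] [-0.675 -0.516 -0.54 ] 0.000821083579628818
10.1 [0.5   0.07  0.076] [0.564 0.589 1.46 ] 0.0004546121118567777
10.42 [0.479 0.073 0.075] [-0.632 -0.696  0.482] 0.0006051791652918247
12.16 [0.479 0.073 0.14 ] [-0.427 -0.583 -0.412] 0.08825160667264274
12.64 [0.578 0.059 0.139] [-1.213  0.237 -0.673] 0.0875751050502283
```

View pics/e1wrist.png

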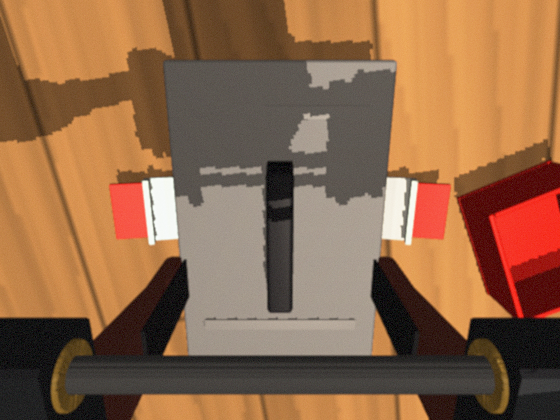

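View pics/e1side.png

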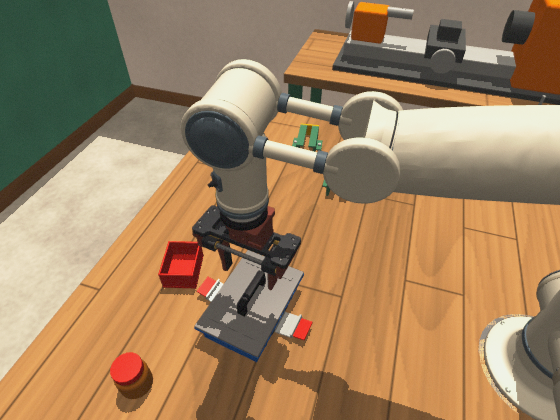

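Both clips lie open, at (130,210) and (430,210) in e1wrist. Before gripping anything I'm measuring the finger thickness from the depth image: fully open they are 115 mm over the backs, and the crate is only 110 mm wide inside.

```bash
python3 - <<'E'
from bench import *
from h import *
np.set_printoptions(precision=1,suppress=True)
im=load("e1wrist.npz");s=state();tcp=s["ee_pos"]
ys,xs=np.mgrid[240:420,0:560];ys=ys.ravel();xs=xs.ravel();ok=im["depth"][ys,xs]>0
p=dpt(im,np.c_[xs,ys][ok])-tcp
q=np.c_[p[:,:2]@-EX,p[:,:2]@EY,-p[:,2]]*1000  # tool x,y,z
f=q[(q[:,2]<12)]
for z in range(8,-80,-6):
    b=f[abs(f[:,2]-z)<3]
    for sgn in(-1,1):
        c=b[b[:,1]*sgn>0]
        if len(c): print(z,sgn,len(c),"y",np.percentile(c[:,1],[1,99]),"x",np.percentile(c[:,0],[1,99]))
E
```

```text
8 -1 151 y [-51.4 -42.6] x [-9.  12.3]
8 1 155 y [44.6 53.2] x [-9.2 12.3]
2 -1 276 y [-51.6 -42.5] x [-8.9 12.2]
2 1 268 y [44.6 53.7] x [-9.  12.2]
-4 -1 286 y [-51.6 -42.6] x [-8.8 12.3]
-4 1 291 y [44.6 53.5] x [-9.3 12.2]
-10 -1 327 y [-51.4 -42.5] x [-8.9 12.3]
-10 1 335 y [44.6 53.7] x [-9.1 12.2]
-16 -1 359 y [-51.6 -42.5] x [-9.1 12.3]
-16 1 357 y [44.6 53.6] x [-8.9 12.3]
-22 -1 405 y [-51.9 -42.5] x [-8.8 12.2]
-22 1 411 y [44.6 54.1] x [-9.1 12.1]
-28 -1 484 y [-52.8 -42.5] x [-9.1 12.3]
-28 1 478 y [44.6 54.9] x [-9.  12.3]
-34 -1 560 y [-53.6 -42.4] x [-8.7 12.3]
-34 1 548 y [44.5 55.8] x [-8.5 12.3]
-40 -1 595 y [-54.5 -42.4] x [-5.3 12.5]
-40 1 606 y [44.5 56.6] x [-5.7 12.3]
-46 -1 715 y [-55.4 -42.5] x [-0.4 12.4]
-46 1 718 y [44.6 57.6] x [-0.6 12.4]
-52 -1 620 y [-55.8 -43.9] x [-10.3  12.5]
-52 1 616 y [46.1 57.9] x [-9.8 12.5]
-58 -1 618 y [-54.9 -43.9] x [-11.1  12.5]
-58 1 633 y [46.1 57. ] x [-11.2  12.5]
-64 -1 297 y [-51.4 -43.8] x [-10.5  12.5]
-64 1 282 y [46.  53.6] x [-10.6  12.4]
-70 -1 311 y [-44.9 -43.6] x [-4.8  7.6]
-70 1 310 y [45.9 47.1] x [-5.1  7.6]
-76 -1 1228 y [-63.3 -43.5] x [ 1.7 34.2]
-76 1 1253 y [45.7 65.4] x [ 1.9 34.2]
```

The lower fingers are only ±52.5 to 53.5 mm over their backs, so they fit in the 110 mm crate with about 1.5 mm to spare per side. I'll centre them using the same camera. Now the lid.

```bash
python3 - <<'E'
from bench import *
from h import *
np.set_printoptions(precision=3,suppress=True)
q=down(PSI);f0=state()["ft_force"]
def ms(t=""):
    s=state();print(t,s["time"].__round__(2),s["ee_pos"],(s["ft_force"]-f0),s["finger_gap"])
move_l(cw(0,0,.073),.2);ms("down")
close();ms("closed")
move_l(cw(0,0,.09),.1);ms("lift")
move_l(cw(0,0,.19),.25);ms("up")
im=get_image("side");cv2.imwrite("pics/f1.png",im["frame"])
L=[.525,.39]
move_to([*L,.15],q);ms("over")
move_l([*L,.045],.2);ms()
move_l([*L,.0335],.08);ms("low")
for z in(.032,.0305,.029):
    move_l([*L,z],.05);hold(.05);s=state();ms("z")
    if (s["ft_force"]-f0)[2]>1.5: break
im=get_image("side");cv2.imwrite("pics/f2.png",im["frame"])
E
```

```text
down 13.32 [0.578 0.059 0.073] [ 0.232 -0.318  0.225] 0.08774214704407439
closed 14.43 [0.578 0.059 0.073] [-0.977 -0.727 -0.603] 0.015995304234361962
lift 14.74 [0.579 0.059 0.091] [ 0.339 -0.153 -2.683] 0.01558620670429594
up 15.29 [0.578 0.059 0.189] [-1.05  -0.294 -3.408] 0.01556308213717199
over 16.62 [0.526 0.389 0.15 ] [-0.154 -0.654 -2.534] 0.01541863439597812
 17.29 [0.526 0.39  0.046] [ 0.303 -0.829 -0.935] 0.015892266350870973
low 17.58 [0.525 0.39  0.034] [-0.897 -1.369 -3.5  ] 0.01568836710212878
z 17.88 [0.525 0.39  0.032] [ 0.425 -0.63  -3.037] 0.015576562564579175
z 18.18 [0.525 0.39  0.03 ] [-0.063 -0.493 -2.46 ] 0.015399432789776102
z 18.48 [0.525 0.39  0.03 ] [-2.144 -1.807  3.287] 0.01580402814653441
```

View pics/f1.png

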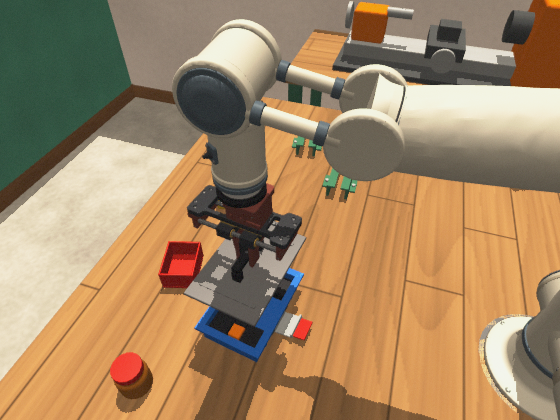

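View pics/f2.png

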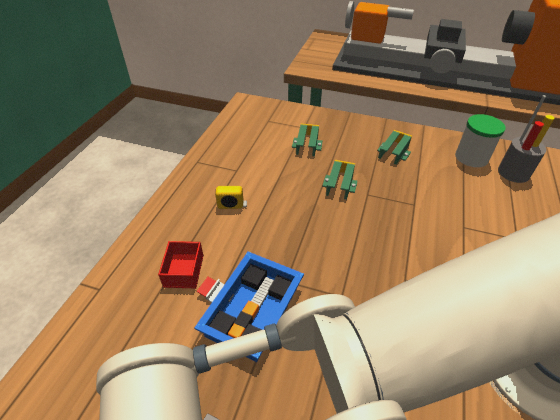

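f1 shows the lid lifted clear, and f2 shows the file in its cradle with the crate open. The lid met the bench at TCP z=0.030, as expected. Releasing it, then looking into the crate.

```bash
python3 - <<'E'
from bench import *
from h import *
np.set_printoptions(precision=1,suppress=True)
q=down(PSI)
gripper_open()
s=state()
move_l([*s["ee_pos"][:2],.13],.25)
im=get_image("wrist");np.savez("g0.npz",**im);cv2.imwrite("pics/g0.png",im["frame"])
move_to(cw(-.012,0,.15),q);hold(.15)
im=get_image("wrist");np.savez("g1.npz",**im);cv2.imwrite("pics/g1.png",im["frame"])
s=state();print(s["time"],s["ee_pos"]*1000)
ys,xs=np.mgrid[0:420,0:560];ys=ys.ravel();xs=xs.ravel();ok=im["depth"][ys,xs]>0
p=dpt(im,np.c_[xs,ys][ok]);
rel=p-np.r_[C0,0];q=np.c_[rel[:,:2]@EX,rel[:,:2]@EY,p[:,2]]*1000
np.save("g1c.npy",q)
# crate rim inner edges at z~48, near grip x
for x in(-35,-25,-15,-5,5,15):
    b=q[(abs(q[:,0]-x)<4)&(abs(q[:,2]-47.5)<2.5)]
    for sg in(-1,1):
        c=b[b[:,1]*sg>30]; 
        if len(c):print(x,sg,"rim |y|",np.percentile(abs(c[:,1]),[1,99]),len(c),np.median(c[:,2]))
    b=q[(abs(q[:,0]-x)<4)&(q[:,2]>15)&(q[:,2]<35)&(abs(q[:,1])<30)]
    if len(b):print("   file",x,"y",np.percentile(b[:,1],[2,98]),"z",np.percentile(b[:,2],[50,90]))
E
```

```text
21.75 [579.8  72.3 149.8]
-35 -1 rim |y| [54.7 69.7] 244 47.402043945669604
-35 1 rim |y| [55.  70.1] 244 47.48038016686712
   file -35 y [-12.4  12.8] z [30.1 30.8]
-25 -1 rim |y| [54.7 69.6] 235 47.45819073864466
-25 1 rim |y| [ 55.1 196.4] 433 47.6993886411326
   file -25 y [-12.5  12.4] z [29.8 30.8]
-15 -1 rim |y| [54.7 69.7] 230 47.55520174775335
-15 1 rim |y| [ 55.2 176.3] 411 47.700110805965146
   file -15 y [-12.   12.4] z [29.4 30.1]
-5 -1 rim |y| [54.7 69.6] 224 47.49919740933994
-5 1 rim |y| [ 55.2 154.3] 338 47.541722434411355
   file -5 y [-12.1  12.5] z [29.4 30.3]
5 -1 rim |y| [54.6 69.8] 216 47.44368172869551
5 1 rim |y| [ 55.1 151.6] 287 47.45341120306967
   file 5 y [-11.5  11.9] z [29.1 29.8]
15 -1 rim |y| [54.6 69.5] 206 47.3238466809065
15 1 rim |y| [ 55.1 157. ] 275 47.493813105476235
   file 15 y [-10.4  10.9] z [16.5 17.4]
```

View pics/g1.png

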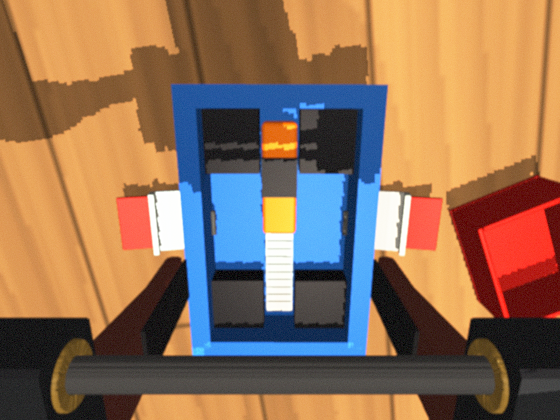

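View pics/g0.png

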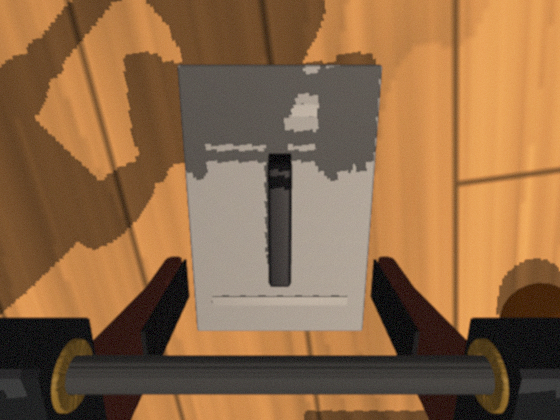

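g1 shows the open crate with the orange handle at (280,215), the blade below it and the cradle blocks at both ends. The middle is free. g0 shows the lid flat on the bench. Checking finger centring against the crate in the same image.

```bash
python3 - <<'E'
import numpy as np
np.set_printoptions(precision=1,suppress=True)
q=np.load("g1c.npy")
for z in(145,155,165,175,180,185):
    b=q[abs(q[:,2]-z)<2.5]
    n=b[(b[:,1]<-30)&(b[:,1]>-75)];p=b[(b[:,1]>30)&(b[:,1]<75)]
    a=np.percentile(n[:,1],[1,99]);c=np.percentile(p[:,1],[1,99])
    print(z,a,c,"mid",(a[0]+c[1])/2,(a[1]+c[0])/2,"x",np.percentile(p[:,0],[1,50,99]))
E
```

```text
145 [-51.7 -42.9] [44.3 53.3] mid 0.8256317796480879 0.7314931741495094 x [-25.8 -22.1  -4.5]
155 [-51.9 -42.8] [44.3 53.2] mid 0.6298045061775213 0.7237464515716319 x [-25.7 -22.6  -4.4]
165 [-51.9 -42.8] [44.3 53.2] mid 0.6514907429265087 0.7400829721642594 x [-25.7 -22.6  -4.4]
175 [-52.7 -42.8] [44.3 54. ] mid 0.6701677152945962 0.7531796376159008 x [-25.8 -23.   -4.7]
180 [-53.3 -42.7] [44.3 54.7] mid 0.6968661056513135 0.7905088420415431 x [-25.7 -22.8  -4.5]
185 [-54.  -42.7] [44.3 55.6] mid 0.7587801895154662 0.7713894077201253 x [-25.8 -23.7  -4.9]
```

The fingers sit about 0.5 mm towards +y of the crate's centre line, so I'm correcting by that and descending with a force watch.

```bash
python3 - <<'E'
from bench import *
from h import *
np.set_printoptions(precision=4,suppress=True)
hold(.1);f0=state()["ft_force"]
def ms(t=""):
    s=state();print(t,s["time"].__round__(2),s["ee_pos"],(s["ft_force"]-f0),s["finger_gap"]);return s["ft_force"]-f0
y=-.0005;x=-.011
move_l(cw(x,y,.06),.2);ms()
ok=True
for z in(.045,.035,.028,.0225):
    move_l(cw(x,y,z),.06);f=ms("z")
    if np.linalg.norm(f)>8: ok=False;print("STOP");break
if ok:
    close();ms("closed")
    move_l(cw(x,y,.04),.08);ms("lift")
    move_l(cw(x,y,.15),.25);hold(.1);ms("up")
    for n in("side","wrist","scene"):
        im=get_image(n);np.savez(f"i1{n}.npz",**im);cv2.imwrite(f"pics/i1{n}.png",im["frame"])
E
```

```text
22.45 [0.5796 0.0703 0.0608] [-0.4858  0.3315  0.6806] 0.08789843167693873
z 22.85 [0.5791 0.0702 0.0447] [-0.8225  0.8222 -0.1073] 0.08743560598504461
z 23.17 [0.5788 0.0701 0.0342] [0.0312 0.2328 0.7023] 0.0878332179619039
z 23.43 [0.5789 0.0701 0.0274] [-0.7965  0.1756 -0.4353] 0.08811492867589492
z 23.68 [0.5802 0.0703 0.0242] [-3.25   -0.1886  7.3472] 0.0878682180188253
STOP
```

The far finger touched the rim at TCP z≈0.024 (7 N up, 3 N towards -y). Backing off 1.5 mm and shifting 0.5 mm to -y still leaves about 13 mm of pad on the handle, so I'll close there.

```bash
python3 - <<'E'
from bench import *
from h import *
np.set_printoptions(precision=4,suppress=True)
f0=np.array([-.8,-.3,0])
def ms(t=""):
    s=state();print(t,s["time"].__round__(2),s["ee_pos"],(s["ft_force"]-f0),s["finger_gap"]);return s
y=-.001;x=-.011
move_l(cw(x,y,.025),.05);ms()
close();s=ms("closed")
if s["finger_gap"]>.02:
    move_l(cw(x,y,.04),.08);ms("lift")
    move_l(cw(x,y,.15),.25);hold(.1);ms("up")
for n in("side","wrist"):
        im=get_image(n);np.savez(f"i1{n}.npz",**im);cv2.imwrite(f"pics/i1{n}.png",im["frame"])
E
```

```text
23.93 [0.5787 0.0702 0.0249] [0.6089 0.5372 0.4233] 0.08787512211383684
closed 24.91 [0.5788 0.0702 0.025 ] [1.6935 0.6168 0.2778] 0.025542351257827757
lift 25.25 [0.5793 0.0703 0.0412] [ 1.874   0.5101 -1.9069] 0.025417725927767143
up 25.94 [0.5775 0.0702 0.1467] [ 0.5452  0.2575 -1.9061] 0.025850829931749933
```

View pics/i1wrist.png

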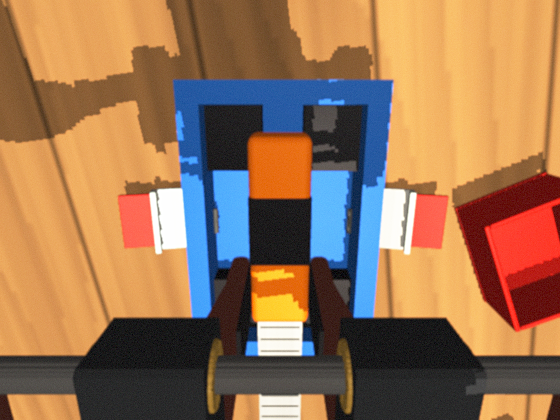

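View pics/i1side.png

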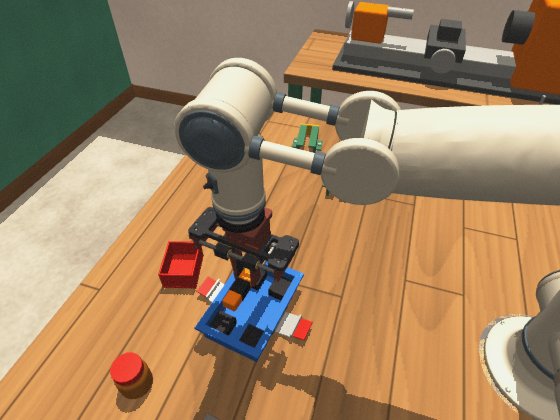

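The file is out and square in the fingers: orange handle end at (280,165), blade towards the camera's bottom. Carrying it to the bench in front of the pocket, tip 15 mm short of the mouth.

```bash
python3 - <<'E'
from bench import *
from h import *
np.set_printoptions(precision=4,suppress=True)
q=down(PSIP)
hold(.1);f0=np.mean([state()["ft_force"] for _ in range(5)],0)
def ms(t=""):
    s=state();print(t,s["time"].__round__(2),s["ee_pos"],(s["ft_force"]-f0),s["finger_gap"]);return s["ft_force"]-f0
X=-.106
move_to(pw(X,.15),q);ms("over")
move_l(pw(X,.04),.25);ms()
move_l(pw(X,.0215),.1);ms()
for z in(.0195,.018,.0165,.0155):
    move_l(pw(X,z),.05);hold(.05)
    if ms(f"z{z}")[2]>2.0: break
gripper_open();ms("open")
move_l(pw(X,.1),.25)
move_to(pw(X-.03,.15),q);hold(.15)
for n in("wrist","side"):
    im=get_image(n);np.savez(f"j1{n}.npz",**im);cv2.imwrite(f"pics/j1{n}.png",im["frame"])
ms()
E
```

```text
over 27.37 [ 0.4839 -0.2382  0.1501] [-1.3757  0.414  -0.2311] 0.026103979800643117
 27.96 [ 0.4842 -0.2385  0.0409] [-1.1168  0.5151  0.6072] 0.025647552430203408
 28.29 [ 0.4838 -0.2391  0.0223] [-0.4373  1.1967  0.5922] 0.026031853263792936
z0.0195 28.59 [ 0.4837 -0.2391  0.02  ] [-0.8158  1.0034  0.1589] 0.02560906604795513
z0.018 28.89 [ 0.4834 -0.2389  0.018 ] [-1.6884  0.9309 -1.4403] 0.02554919476531799
z0.0165 29.19 [ 0.4838 -0.2391  0.017 ] [-0.3454  0.2488  2.3144] 0.025972361359150743
open 30.25 [ 0.4835 -0.2389  0.0165] [-1.1349  1.8926 -0.3203] 0.08810312500952129
 31.32 [ 0.4819 -0.209   0.148 ] [-1.293   0.9949  1.3435] 0.08793534380586486
```

View pics/j1wrist.png

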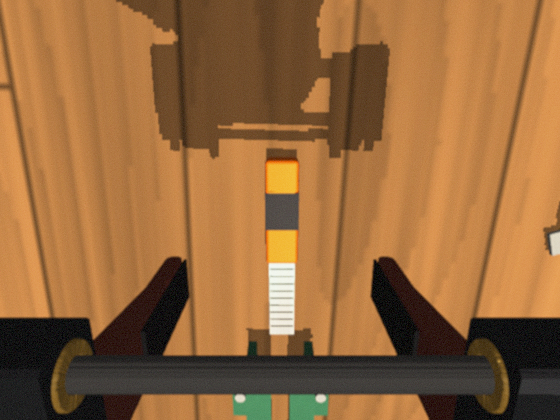

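View pics/j1side.png

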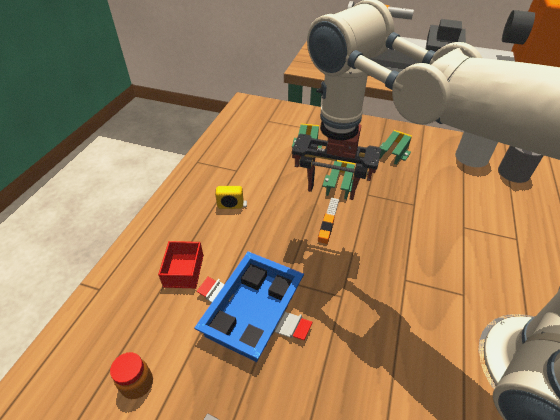

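The file lies flat and lined up with the mouth. In j1wrist the handle runs from (282,158) to (282,262), the blade ends at (282,335), and the pocket is at (281,400). Measuring it for the regrasp.

```bash
python3 - <<'E'
from h import *
np.set_printoptions(precision=1,suppress=True)
im=load("j1wrist.npz")
ys,xs=np.mgrid[140:345,255:310];ys=ys.ravel();xs=xs.ravel();ok=im["depth"][ys,xs]>0
p=dpt(im,np.c_[xs,ys][ok]);r=p[:,:2]-MOUTH
n=np.array([-PX[1],PX[0]]);c=np.c_[r@PX,r@n,p[:,2]]*1000
h=c[(c[:,2]>19)];f=c[(c[:,2]>5)&(c[:,0]<-5)]
print("handle x",np.percentile(h[:,0],[.3,99.7]),"y",np.percentile(h[:,1],[1,99]),"ztop",np.median(h[:,2]))
print("all x",np.percentile(f[:,0],[.1,99.9]));b=f[f[:,2]<14];print("blade z",np.median(b[:,2]))
for x in(-160,-130,-100):print(x,np.percentile(h[abs(h[:,0]-x)<5][:,1],[2,98]))
E
```

```text
handle x [-174.   -90.9] y [-11.4  14. ] ztop 21.570525064733502
all x [-174.4  -14.8]
blade z 8.42853912971908
-160 [-10.8  13.8]
-130 [-11.6  14.1]
-100 [-11.2  13.1]
```

```bash
python3 - <<'E'
from bench import *
from h import *
np.set_printoptions(precision=4,suppress=True)
q=down(PSIP)
def ms(t=""):
    s=state();f=s["ft_force"]-f0;print(t,s["time"].__round__(2),s["ee_pos"],f,s["finger_gap"].round(4));return -f[:2]@PX
X=-.152
move_to(pw(X,.1,.0008),q)
move_l(pw(X,.04,.0008),.2)
move_l(pw(X,.012,.0008),.1)
hold(.1);f0=np.mean([state()["ft_force"] for _ in range(5)],0)
close();ms("closed")
hold(.05);f0=np.mean([state()["ft_force"] for _ in range(5)],0)
for x in(-.12,-.08,-.045,-.032):
    move_l(pw(x,.0125,0),.1)
    r=ms(f"x{x}")
    if r>10: print("early stop");break
else:
    for x in(-.029,-.027,-.0255,-.024,-.0225,-.021):
        move_l(pw(x,.0125,0),.04);hold(.05)
        if ms(f"x{x}")>7: print("contact");break
hold(.1)
for n in("wrist","side","scene"):
    im=get_image(n);np.savez(f"k1{n}.npz",**im);cv2.imwrite(f"pics/k1{n}.png",im["frame"])
E
```

```text
Traceback (most recent call last):
AttributeError: 'float' object has no attribute 'round'
```

The gripper closed and only my print line failed. Continuing from there.

```bash
python3 - <<'E'
from bench import *
from h import *
np.set_printoptions(precision=4,suppress=True)
def ms(t=""):
    s=state();f=s["ft_force"]-f0;print(t,round(s["time"],2),s["ee_pos"],f,round(s["finger_gap"],4));return -f[:2]@PX
hold(.05);f0=np.mean([state()["ft_force"] for _ in range(5)],0)
ms("closed")
for x in(-.12,-.08,-.045,-.032):
    move_l(pw(x,.0125,0),.1)
    r=ms(f"x{x}")
    if r>10: print("early stop");break
else:
    for x in(-.029,-.027,-.0255,-.024,-.0225,-.021):
        move_l(pw(x,.0125,0),.04);hold(.05)
        if ms(f"x{x}")>7: print("contact");break
hold(.1)
for n in("wrist","side","scene"):
    im=get_image(n);np.savez(f"k1{n}.npz",**im);cv2.imwrite(f"pics/k1{n}.png",im["frame"])
E
```

```text
closed 33.66 [ 0.4829 -0.1929  0.012 ] [0. 0. 0.] 0.0256
x-0.12 34.12 [ 0.4828 -0.2253  0.0121] [-0.2983 -0.4643 -2.3275] 0.0259
x-0.08 34.67 [ 0.484  -0.2653  0.0123] [ 0.1696 -0.4758 -3.0883] 0.0257
x-0.045 35.17 [ 0.4851 -0.3004  0.0123] [-0.1368  0.9617 -3.2414] 0.0262
x-0.032 35.46 [ 0.4856 -0.3133  0.0125] [ 0.0475  0.6407 -1.6737] 0.026
x-0.029 35.76 [ 0.4857 -0.3158  0.0125] [ 0.4464  0.6287 -2.9765] 0.0259
x-0.027 36.06 [ 0.4857 -0.3179  0.0125] [ 0.1313 -0.5721 -3.1508] 0.0258
x-0.0255 36.36 [ 0.4858 -0.3184  0.0123] [-0.8719  5.363  -1.2826] 0.0257
x-0.024 36.66 [ 0.4858 -0.3185  0.0122] [-0.5456 10.2364  0.9125] 0.0257
contact
```

View pics/k1wrist.png

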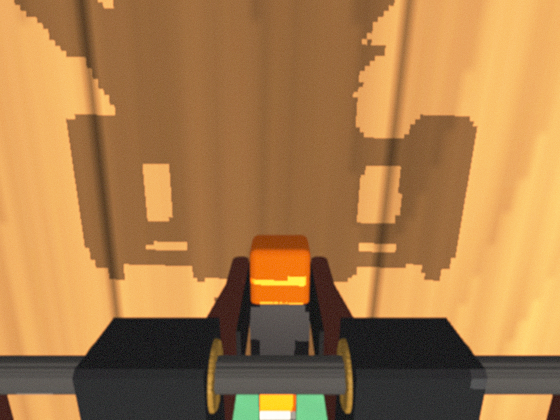

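View pics/k1scene.png

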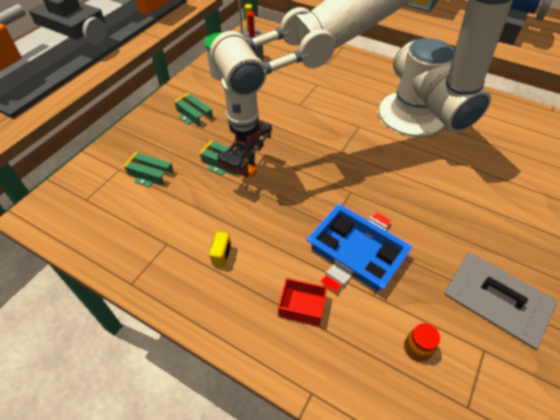

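The tip met the back wall with the TCP 25.5 mm before the mouth, where 25 was expected, and the force rose to 10 N. Releasing, backing away and checking everything.

```bash
python3 - <<'E'
from bench import *
from h import *
np.set_printoptions(precision=1,suppress=True)
gripper_open()
s=state();move_l([*s["ee_pos"][:2],.15],.25)
move_to([*(MOUTH-.1*PX*-1),.25][:3],down(PSIP));hold(.15)
for n in("wrist","side","scene"):
    im=get_image(n);np.savez(f"l1{n}.npz",**im);cv2.imwrite(f"pics/l1{n}.png",im["frame"])
print(state()["time"],state()["ee_pos"])
im=load("l1wrist.npz")
def pm(sel,im=im):
    ys,xs=np.nonzero(sel);ok=im["depth"][ys,xs]>0;return dpt(im,np.c_[xs,ys][ok])
hsv=cv2.cvtColor(im["frame"],cv2.COLOR_BGR2HSV)
p=pm(np.ones((420,560),bool));r=p[:,:2]-MOUTH;c=np.c_[r@PX,r@np.array([-PX[1],PX[0]]),p[:,2]]*1000
k=c[(abs(c[:,1])<22)&(c[:,0]<-2)&(c[:,0]>-90)&(c[:,2]>15)&(c[:,2]<30)]
print("handle x",np.percentile(k[:,0],[.5,99.5]),"y",np.percentile(k[:,1],[1,99]),"z",np.median(k[:,2]))
k=c[(abs(c[:,1])<5)&(c[:,0]>5)&(c[:,0]<125)]
for x in range(90,122,3):
    b=k[abs(k[:,0]-x)<1.5]; 
    if len(b):print(x,"slot z",np.median(b[:,2]))
E
python3 - <<'E'
import cv2
a=cv2.imread('pics/l1wrist.png');cv2.imwrite('pics/l1crop.png',cv2.resize(a[40:250,200:360],None,fx=2.8,fy=2.8,interpolation=2))
E
```

```text
39.65 [ 0.5 -0.4  0.2]
handle x [-48.8  -2.5] y [-11.3  14. ] z 21.649639930260115
90 slot z 8.567172709021603
93 slot z 8.214103967409237
96 slot z 8.527954857957958
99 slot z 8.577058992717934
102 slot z 8.22620736899693
105 slot z 8.352582031581125
108 slot z 8.64313876021605
111 slot z 23.808610057150986
114 slot z 37.58458795813946
117 slot z 36.35890871304076
```

View pics/l1crop.png

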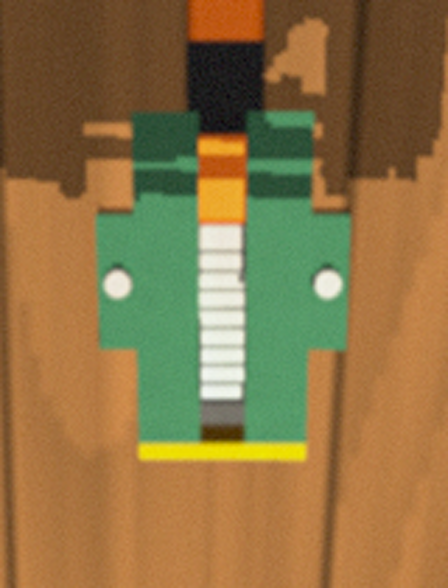

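View pics/l1scene.png

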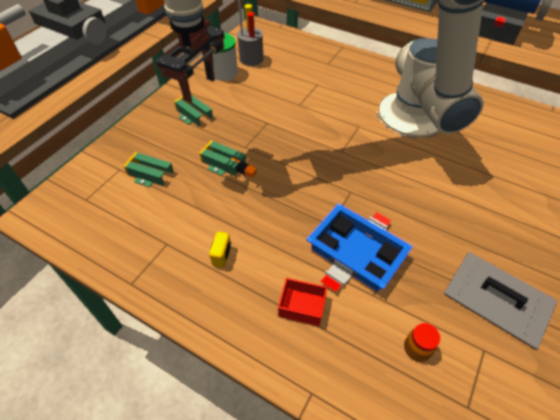

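View pics/l1side.png

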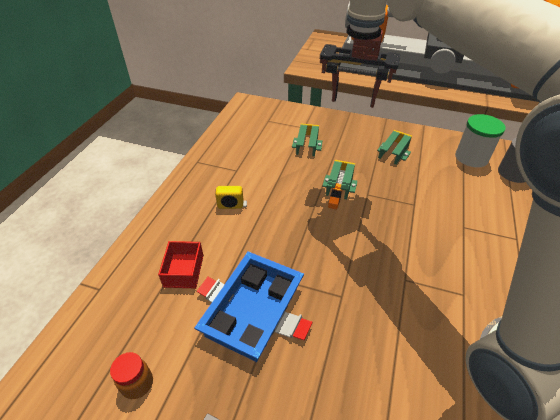

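The handle sticks out 48.8 mm, where home is 48, and the blade runs up to the wall in the slot. Last free checks on the saved images: tip-to-wall gap, lid flatness and bystanders.

```bash
python3 - <<'E'
from h import *
np.set_printoptions(precision=1,suppress=True)
im=load("l1wrist.npz");ys,xs=np.mgrid[0:260,150:420];xs=xs.ravel();ys=ys.ravel();ok=im["depth"][ys,xs]>0
p=dpt(im,np.c_[xs,ys][ok]);r=p[:,:2]-MOUTH;c=np.c_[r@PX,r@np.array([-PX[1],PX[0]]),p[:,2]]*1000
k=c[(abs(c[:,1])<6)&(c[:,0]>95)&(c[:,0]<120)]
print("tip edge",np.percentile(k[(k[:,2]<10)&(k[:,2]>6)][:,0],[90,99]),"wall face",k[(k[:,2]>12)&(k[:,2]<33)])
im=load("g0.npz");ys,xs=np.mgrid[60:335,170:400];xs=xs.ravel();ys=ys.ravel();ok=im["depth"][ys,xs]>0
p=dpt(im,np.c_[xs,ys][ok]);l=p[(p[:,2]>.007)&(p[:,2]<.018)]
A=np.c_[l[:,:2]-l[:,:2].mean(0),np.ones(len(l))];s=np.linalg.lstsq(A,l[:,2],rcond=None)[0];print("lid tilt deg",np.degrees(s[:2]),"z",s[2]*1000,cv2.minAreaRect((l[:,:2]*1000).astype(np.float32)))
for n in("scene","side"):
    a=load(f"a_{n}.npz");b=load(f"l1{n}.npz")
    for col in("red","yellow"):
        f=lambda i:[(np.round(c,1).tolist(),int(st[4])) for m,st,c in blobs(i,col,60) if c[1]>160]
        print(n,col,f(a),"->",f(b))
E
```

```text
tip edge [110.  111.4] wall face [[111.4  -5.3  12.3]
 [111.4  -4.2  12.3]
 [111.3  -3.2  12.6]
 [111.1  -2.1  13.3]
 [111.3   1.1  12.7]
 [111.3   3.2  12.5]
 [111.4   4.3  12.3]
 [111.3   5.3  12.4]
 [111.1  -5.2  17.7]
 [111.3  -4.2  17.3]
 [111.2  -3.1  17.4]
 [111.2  -2.1  17.5]
 [111.3  -1.   17.2]
 [111.2   0.   17.5]
 [111.3   1.1  16.9]
 [111.    2.1  18.2]
 [111.2   3.2  17.6]
 [111.4   4.3  16.6]
 [111.3   5.3  17.2]
 [111.1  -5.1  22.4]
 [111.   -4.1  22.6]
 [111.2  -3.1  21.9]
 [110.8  -2.   23.2]
 [111.3  -1.   21.3]
 [111.    1.1  22.4]
 [111.3   2.1  21.3]
 [110.9   3.2  22.8]
 [111.2   4.2  21.6]
 [111.2   5.3  21.8]
 [111.2  -5.1  26.2]
 [111.4  -4.1  25.2]
 [111.5  -3.   25. ]
 [111.3  -2.   25.9]
 [111.4  -1.   25.1]
 [111.1   0.1  26.4]
 [111.2   1.1  26.2]
 [111.6   2.1  24.4]
 [111.4   3.2  25.3]
 [111.    4.2  26.8]
 [110.9   5.2  27.1]
 [111.   -5.   30.9]
 [110.8  -4.   31.8]
 [111.   -3.   30.9]
 [111.3  -2.   29.8]
 [111.3  -0.9  29.8]
 [111.3   0.1  29.8]
 [111.5   1.1  29.1]
 [111.4   2.1  29.5]
 [111.4   3.2  29.4]
 [111.4   4.2  29.6]
 [111.8   5.2  27.9]
 [111.6  -4.   32.9]]
lid tilt deg [-0.  0.] z 11.497662326510188 ((525.9370727539062, 389.4403991699219), (210.5760498046875, 140.50096130371094), 81.94187927246094)
scene red [([376.8, 215.8], 69), ([342.8, 258.0], 104), ([302.1, 301.6], 1619), ([425.7, 336.4], 530)] -> [([381.4, 218.6], 80), ([304.8, 299.9], 1780), ([425.7, 336.5], 530)]
scene yellow [([218.4, 243.6], 299)] -> [([218.4, 243.7], 300)]
side red [([181.1, 264.6], 1702), ([219.3, 278.1], 113), ([285.1, 305.9], 81), ([126.5, 368.5], 820)] -> [([181.1, 264.6], 1717), ([205.9, 286.2], 170), ([302.1, 328.9], 248), ([126.5, 368.5], 821)]
side yellow [([228.3, 189.5], 197)] -> [([228.3, 189.5], 201)]
```

```bash
python3 -c "
from bench import *
job_done();print(state()['time'])"
```

```text
the job is handed in; nothing more can be done
the job is handed in; nothing more can be done
```

The job is done and handed in at about 40 s of the 72 s allowed. Both clips are flipped open, the lid is flat on the bench at the left, and the file is in the leftmost green pocket with its tip on the yellow wall.

**What I did:** I flipped both clips with closed fingers, then lifted the lid off and laid it down. I took the file out by its middle, laid it in front of the pocket and let go. I then gripped it by the back of the handle and slid it in until the push force rose to 10 N.

**Last checks:**
- **File:** the tip edge reads 110–111.4 mm in and the wall face about 111.3 mm, so they touch within measuring error. The handle sticks out 48.8 mm against the nominal 48.
- **Lid:** no measurable tilt, top at z = 11.5 mm, centre about (0.526, 0.389).
- **Clips:** both still lie open in the final pictures.
- **Bystanders:** the jar and tape measure have not moved in either view, nor the bin in the side view. The bin's spot in the scene view shifted about 3 px because its colour patch merged with the opened clip tab.

**What went less smoothly:**
- On the first descent into the crate a finger brushed the rim with about 8 N. I backed off 1.5 mm, shifted 0.5 mm and gripped the handle slightly higher.
- A print line in one script failed just after the gripper closed on the handle. It had no effect on the robot.

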